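# Open the two-component bottle whose thread hand is unknown

## Task

Swing the keeper arm of the bottle stand well clear of the clamped bottle, then unscrew that bottle's cap and lift it off; resin bottles have right-hand and hardener bottles left-hand threads and nothing shows which this is, so find out by trying: the wrong way only jams. A sample will be drawn while you hold the cap, so do not put it down or let go: finish still holding it upright, straight above the bottle, at least 6 cm above the mouth. Leave the jars and the label roll where they stand.

Things in the scene. Friction and masses are not known exactly. Their poses are not given: they have to be found in the camera images.
- cap_center (a point): Screw cap of the clamped bottle: black, round, knurled, 52 mm across, 30 mm high, about 60 g. Point on its axis, 15 mm above its underside; z axis up through its flat top. At the start it sits closed at about 0.115 m (top 0.130 m). Thread right-hand (loosens anticlockwise seen from above) or left-hand (clockwise), changing from job to job, not visible from outside.
- cap: The same cap; origin on its axis at its underside. Three lugs in its skirt hook under sloping quick threads. Pulled unturned it lifts 1 mm and holds. Wrong way: jams within 7 degrees. Right way: turns freely, without rising by itself, and comes off upward when 65 to 95 degrees (1.15 to 1.65 rad) from closed, 1.4 rad is best; there it meets a stop.
- bottle_mouth (a point): Centre of the mouth (top of the neck) of the clamped bottle, 0.125 m above the worktop, 25 mm above the underside of the closed cap, on the cap's axis. Pale aluminium bottle 74 mm in diameter, shoulder above 0.070 m; held fast: it cannot turn or lift.
- spare_bottle: Another bottle just like it, with a paper band, standing by itself on the bench, 0.130 m high; origin under its centre. Not the one to open; fixed.
- keeper (a joint): Angle of the stand's keeper arm about its post, rad: 0 when right over the cap, growing anticlockwise seen from above, to its stop at 1.75. Starts between 0 and 0.2, stays where it is left, needs about 1.5 N at its knob. Over the cap it bars the way to it; well clear means 1 rad or more.
- keeper_hinge (a point): Point on the arm's upright hinge axis, 0.1445 m above the worktop, 110 mm from the bottle's axis. Fixed stand: grey base plate 130 x 226 x 8 mm, steel post, clamp ring below 0.053 m. The arm is a flat grey bar 22 mm wide, its top at 0.149 m, its rubber pad 5 mm above the cap; the boss on the post reaches 0.158 m.
- keeper_knob (a point): Middle of the black upright knob near the free end of the keeper arm, 155 mm from the hinge axis: round, 20 mm in diameter, from 0.156 to 0.193 m above the worktop; this point is at 0.1745 m. It does not turn on the arm.
- jar_a_center (a point): Bystander: grey sample jar with a screw lid, about 48 mm in diameter, 66 mm high; point on its axis 30 mm up. To be left alone.
- jar_b_center (a point): Bystander: ochre sample jar of the same size; point on its axis 30 mm up. To be left alone.
- label_roll_center (a point): Bystander: white roll of blank labels, 69 mm in diameter, 50 mm high, standing on its end; its centre. To be left alone.
Not all that is in view belongs to the job. Of the things shaped like the cap, the black one is meant.

How it is judged:
On the way, in this order (a step that is already met when the one before it is completed fails the run):
1. the keeper arm is swung clear with the cap still on (value of joint keeper above 0.85 rad and z of cap_center in the frame of bottle_mouth below 0 m), for 0.2 s.
2. the cap is off its thread and clear of the mouth (z of cap_center in the frame of bottle_mouth above 0.025 m), for 0.1 s.
At the end, for the whole second after the job is handed in: The keeper arm is more than 0.85 rad from over the bottle; the cap is gripped by the fingers (over 1 N), its underside more than 50 mm above the mouth, within 50 mm of straight above it and within 20 degrees of upright, through the last second (value of joint keeper above 0.85 rad and z of cap_center in the frame of bottle_mouth above 0.065 m and horizontal distance between cap_center and bottle_mouth below 0.05 m and angle between cap_center's own z axis and vertical below 0.35 rad and contact force between the fingers and cap above 1 N); the arm keeps its last pose, push and grip.
It fails at once if a jar or the label roll is moved by more than 30 mm (distance of any of jar_a_center, jar_b_center, label_roll_center from where it was at the start of the episode above 0.03 m).
It also fails if it takes over 58 s, if anything falls off the work surface, if the arm or the gripper's body presses on something with over 40 N, if the wrist force passes 120 N, or if a joint passes its speed limit or range.

## Robot

A 6-joint arm with a two-finger parallel gripper is mounted at the origin on a cart in front of the work surface, level with it; the furniture and walls round the work are solid. World frame = base frame: x ahead of the robot, y to its left, z up, the work surface at z = 0. Lengths are in m, angles in rad, forces in N, time in s.
With the tool pointing down it reaches from about 0.4 to 0.825 m from the base axis. Payload 7 kg.
Tool frame: the origin (TCP) lies at the very end of the fingers, on their centre line; the grasp point (between the pads) lies 19 mm behind it; z points along the fingers, x is the direction in which the jaws open and shut, and the axes are right-handed (so a half turn about z gives the same grasp; the last joint's range is limited). The gripper opens to 88 mm and grips with 3 to 60 N. Pads are 19 mm wide; open, the fingers measure 130 mm over their backs; the gripper's body (78 mm by 193 mm) begins 47 mm behind the grasp point.
Start: joints at [-0.955, 0.359, 0.012, 0, -1.224, -0.288], TCP at [0.217, -0.639, 0.227] pointing down, gripper open.
Joint ranges: [-3.07, 3.07], [-1.43, 2.12], [-1.02, 1.25], [-3.03, 1.67], [-3.05, -0], [-3.03, 3.03]. Speed limits (rad/s): [2.39, 2.39, 3.01, 3.14, 3.14, 3.14].

## Interface

Orientations are given as a unit quaternion [w, x, y, z].
In Python, from bench import sensors, optics, workorder, nets gives the robot as it stands.
- The arm moves only by the shell command python3 -m crank 'ROWS' [FORCE]. ROWS is JSON, one flat list of numbers, 7 for each row, row after row: the shift along the tool's x, y, z in m, then the turn, a rotation vector about the tool's x, y, z in degrees, then the closure, from -1 (fully open) to 1 (shut). A call has 1 to 10 rows; each row is the pose to reach, as a shift and turn from the pose measured when the call began, along the tool's axes at that moment; what a row does not reach only later rows make up. A row lasts 1/8 s, in which the tool goes at most 62.5 mm and 10.7 degrees, less where a joint would pass 70% of its speed; a pose out of reach is approached as far as the arm can. A call with a gripper value outside its range is refused whole. The fingers move at their own pace and stop on an object; FORCE is the grip in N (left out, the last holds). Time passes only in rows, so rows that repeat a pose let the fingers close. It gives the time, the measured TCP pose, the force and the opening at its end, in the units of the state.
- sensors.sense(): the state, without advancing time (a new reading comes with each control period).
- optics.get_image(name): name is "side" or "top"; returns (picture, depth): 480x640x3 uint8, blue, green, red; 480x640 float32, m along the optical axis (not along the pixel's ray), 0 where there is no reading.
- optics.camera_info(name): a dict with "fx", "fy", "cx", "cy" (pixels), "distortion" ([k1, k2, p1, p2, k3] as OpenCV has them; the pictures are not rectified), "cam_to_world" (4x4, takes a point from camera to world coordinates). Camera axes: x right, y down, z forward; pixel columns grow to the right and rows downward; lengths in m; the calibration is good to about 2 mm. A picture is of the moment at which its call begins. camera_info takes no time and is no camera call.
- workorder.hand_in(): hands the job in, once; it reports no verdict.
Trained networks look in the newest picture that a camera, given by its name, has taken for a name from the list of things; names that differ only in an ending like _2 or _b are one class to them, and where a whole thing is asked for, a point or a joint stands for the part that bears it (a point fixed in the world has none). Each returns a list of dicts, best first, with "score" (0 to 1); they miss things now and then, are a little off and sometimes report something else, mostly with a low value. They report only what shows in the picture. A call takes as long as a camera call. They do not tell look-alikes from the thing itself.
- nets.find_in(camera, target): "location" ([column, row] in pixels, amid what is visible of it).
- nets.mark_of(camera, target): "location" ([column, row] in pixels: a listed point, or the origin of a listed thing).
The state is a dict: "time_s": time; "joints": joint angles; "qd": joint speeds; "joint_efforts": joint torques, N m; "position": TCP position; "eef_rot": TCP orientation; "wrist_force": force on the tool from outside, world axes, zero at the start; "wrist_torque": the same for the moment, N m; "finger_gap": finger opening in m.
Only numpy, scipy, OpenCV 4.12 (cv2) and the standard library are available. Lean on these libraries where they do the work, as an engineer would, in place of code of your own. Each camera call takes 0.05 s, during which the arm holds its last target.

## Working session

There is one attempt and no reset: what is moved stays moved. The work goes in short steps, Python scripts to look and compute and a shell command to move; the robot and the scene stay as the last step left them, time stands still between calls to the robot, and variables do not carry over. Pictures are saved under pics/ and viewed, and the job is handed in when it is done.

```bash
mkdir -p pics; ls
python3 - <<'E'
from bench import sensors, optics, nets
import cv2
s=sensors.sense()
for k,v in s.items(): print(k,v)
for n in("side","top"):
    im,d=optics.get_image(n); cv2.imwrite(f"pics/{n}0.png",im)
    import numpy as np; np.save(f"pics/{n}0.npy",d)
    c=optics.camera_info(n); print({k:np.round(v,4).tolist() for k,v in c.items() if k!='name' and not isinstance(v,str)})
    for t in ("cap_center","keeper_knob","keeper_hinge"):
        print(n,t,nets.mark_of(n,t)[:4])
E
```

```text
pics
time_s 0.0
joints [-9.54906481e-01  3.59401370e-01  1.10436259e-02 -3.84993491e-04
 -1.22411012e+00 -2.88147996e-01]
qd [-0.00167647  0.00070897  0.00056717  0.00093766  0.00087659 -0.00021664]
joint_efforts [ 2.63577949e-04 -5.82722068e+01  2.93049306e+01  6.99683994e+00
  6.93411188e-03 -1.94066815e-04]
position [ 0.21713495 -0.638586    0.22560042]
eef_rot [-7.30528464e-04  5.82330553e-01  8.12951657e-01  4.44520367e-04]
wrist_force [-1.24960301  0.08843916 -0.30659365]
wrist_torque [-0.01385033  0.01357774  0.00365348]
finger_gap 0.08758549648453906
{'fx': 477.2924, 'fy': 477.2924, 'cx': 319.4109, 'cy': 240.4884, 'distortion': [-0.0626, 0.0, 0.0, 0.0, 0.0], 'cam_to_world': [[-0.9212, -0.2185, 0.3219, 0.2819], [-0.3886, 0.4767, -0.7885, 0.5807], [0.0188, -0.8515, -0.5241, 0.5997], [0.0, 0.0, 0.0, 1.0]]}
side cap_center [{'location': [413.1, 360.0], 'score': 0.87}, {'location': [219.5, 331.6], 'score': 0.75}, {'location': [334.3, 283.1], 'score': 0.7}, {'location': [367.2, 276.9], 'score': 0.66}]
side keeper_knob [{'location': [352.5, 238.6], 'score': 0.97}]
side keeper_hinge [{'location': [287.9, 296.0], 'score': 0.62}]
{'fx': 520.4735, 'fy': 520.4735, 'cx': 313.6859, 'cy': 240.7295, 'distortion': [-0.1142, 0.0, 0.0, 0.0, 0.0], 'cam_to_world': [[0.02, -0.9863, 0.164, 0.4432], [-0.9998, -0.0187, 0.0095, -0.1362], [-0.0063, -0.1642, -0.9864, 0.9646], [0.0, 0.0, 0.0, 1.0]]}
top cap_center [{'location': [211.6, 198.1], 'score': 0.87}, {'location': [256.9, 287.6], 'score': 0.72}, {'location': [356.7, 305.1], 'score': 0.72}, {'location': [248.9, 379.0], 'score': 0.61}]
top keeper_knob [{'location': [280.5, 290.5], 'score': 0.63}]
top keeper_hinge [{'location': [189.6, 262.4], 'score': 0.68}]
```

View pics/side0.png

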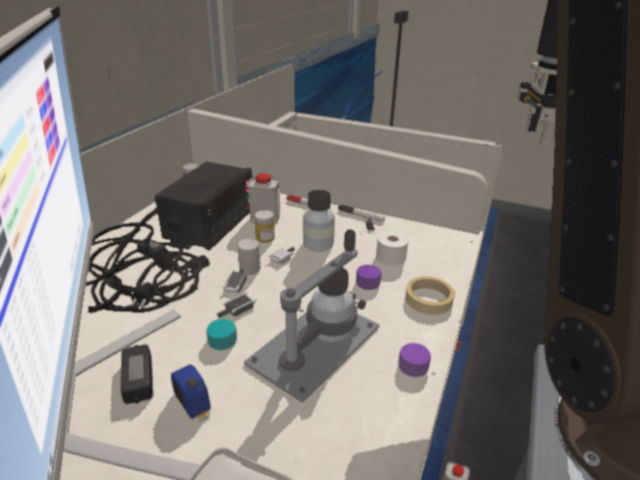

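View pics/top0.png

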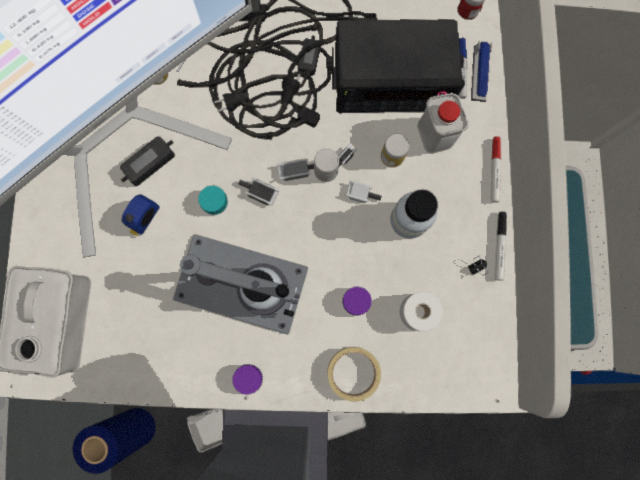

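```bash
cat > h.py <<'E'
import numpy as np, cv2
from bench import optics
def ray(cam,uv):
    c=optics.camera_info(cam); K=np.array([[c["fx"],0,c["cx"]],[0,c["fy"],c["cy"]],[0,0,1.]])
    p=cv2.undistortPoints(np.array([[uv]],float),K,np.array(c["distortion"],float))[0,0]
    T=np.array(c["cam_to_world"]); return T[:3,3],T[:3,:3]@np.array([p[0],p[1],1])
def atz(cam,uv,z):
    o,d=ray(cam,uv); return o+d*(z-o[2])/d[2]
def px(cam,P):
    c=optics.camera_info(cam); K=np.array([[c["fx"],0,c["cx"]],[0,c["fy"],c["cy"]],[0,0,1.]])
    T=np.linalg.inv(np.array(c["cam_to_world"])); 
    q,_=cv2.projectPoints(np.array([P],float),cv2.Rodrigues(T[:3,:3])[0],T[:3,3],K,np.array(c["distortion"],float)); return q[0,0]
E
python3 - <<'E'
from h import *
im=cv2.imread("pics/top0.png"); cv2.imwrite("pics/crop_top.png",cv2.resize(im[220:345,160:320],None,fx=5,fy=4.8,interpolation=cv2.INTER_CUBIC)[:600,:800])
im=cv2.imread("pics/side0.png"); cv2.imwrite("pics/crop_side.png",cv2.resize(im[220:400,240:400],None,fx=3.3,fy=3.3,interpolation=cv2.INTER_CUBIC))
E
```

```text
(no output)
```

View pics/crop_top.png

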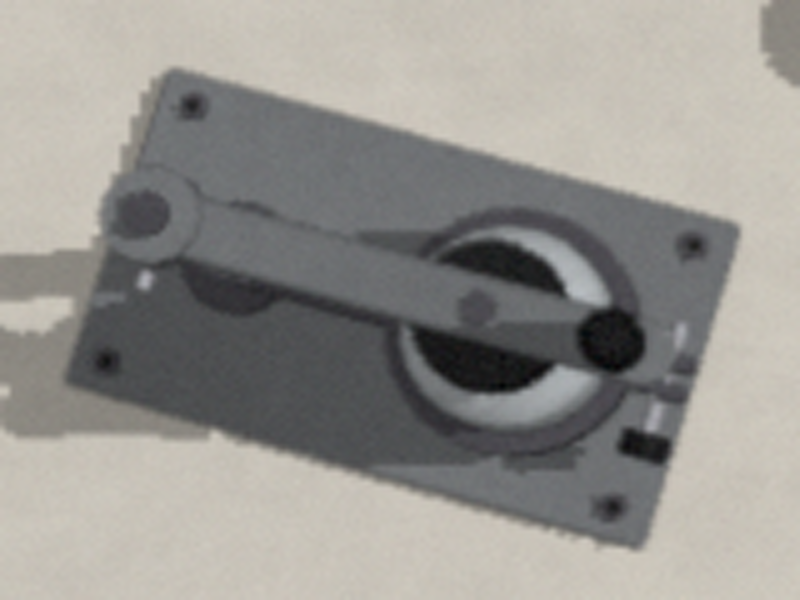

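View pics/crop_side.png

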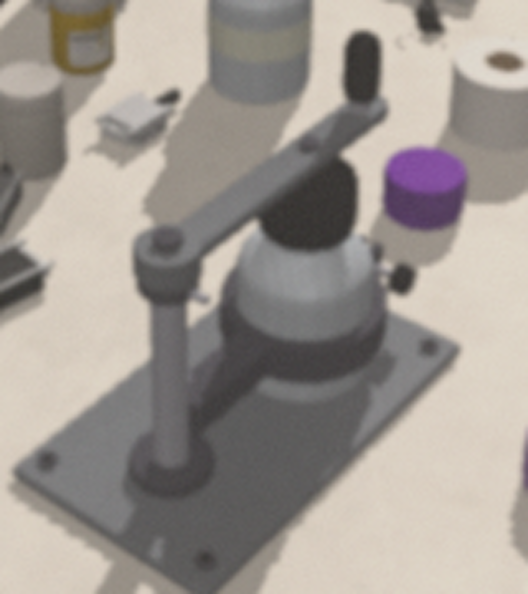

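Candidates for the cap in the top picture: black at (258,286) under the keeper arm in the clamp; black at (420,205) on the spare bottle with the paper band; purple at (357,301) and (247,379); teal at (212,200). The black cap at (258,286) is the one to open: it is on the clamped, unbanded bottle under the keeper bar. The crop confirms this. The knob is at about (282,291) and the hinge boss at about (188,264).

Run:
```python
from h import *
from scipy.spatial.transform import Rotation as R
h=atz("top",(188,264.2),.158);k=atz("top",(282,290.8),.193);c=atz("top",(258.4,285.6),.130)
print("top",h,k,c)
print("d",np.hypot(*(k-h)[:2]),np.hypot(*(c-h)[:2]))
print("side", atz("side",(240+165/3.3,220+240/3.3),.158), atz("side",(240+363/3.3,220+40/3.3),.193),atz("side",(352.5,238.6),.1745))
a=lambda v:np.arctan2(v[1],v[0])
print("keeper ang",a(k-h)-a(c-h), "abs",a(k-h),a(c-h))
for t,p in (("roll",(422,305)),("spare",(420,205)),("jarA",(326,160)),("jarB",(397,145))):
    print(t,atz("top",p,{"roll":.05,"spare":.13}.get(t,.066)))
for p in((357,301),(247,379),(212,200)):print(atz("top",p,.03))
from bench import sensors
s=sensors.sense();q=s["eef_rot"];print(R.from_quat(np.roll(q,-1)).as_matrix().round(3))
```

```text
top [0.53615869 0.06849986 0.158     ] [ 0.49539482 -0.08328105  0.193     ] [ 0.50719656 -0.04074425  0.13      ]
d 0.1571595951938068 0.11301805741418602
side [0.53522939 0.07202334 0.158     ] [ 0.49539943 -0.0772815   0.193     ] [ 0.49380556 -0.08839969  0.1745    ]
keeper ang -0.0032268274760725024 abs -1.8331752953212472 -1.8299484678451747
roll [ 0.48454672 -0.31969206  0.05      ]
spare [ 0.64508719 -0.3024459   0.13      ]
jarA [ 0.74044652 -0.14674144  0.066     ]
jarB [ 0.77172931 -0.27530418  0.066     ]
[ 0.49076676 -0.20682557  0.03      ]
[ 0.34946015 -0.01461985  0.03      ]
[0.67165888 0.06311512 0.03      ]
[[-0.322  0.947 -0.   ]
 [ 0.947  0.322  0.   ]
 [ 0.    -0.    -1.   ]]
```

```bash
cat >> h.py <<'E'
from scipy.spatial.transform import Rotation as R
from bench import sensors
def rel(P,yaw=None):
    "tool-frame shift and turn(deg) for world TCP target P, tool-x yaw deg, pointing down"
    s=sensors.sense(); M=R.from_quat(np.roll(s["eef_rot"],-1)); 
    d=M.inv().apply(np.array(P)-s["position"])
    cur=M.as_matrix()[:,0]; cy=np.degrees(np.arctan2(cur[1],cur[0]))
    if yaw is None: yaw=cy
    y=np.radians(yaw); x=np.array([np.cos(y),np.sin(y),0]); z=np.array([0,0,-1.])
    T=R.from_matrix(np.stack([x,np.cross(z,x),z],1))
    return d.round(4),np.degrees((M.inv()*T).as_rotvec()).round(1),round(cy,1)
def st():
    s=sensors.sense(); print({k:np.round(s[k],4).tolist() for k in("time_s","joints","position","wrist_force","wrist_torque","finger_gap")})
E
python3 -c "
from h import *
print(rel([.495,-.083,.235],165))"
```

```text
(array([ 0.437 ,  0.4419, -0.0085]), array([  0. ,  -0. , -56.2]), np.float64(108.8))
```

```bash
python3 -m crank '[0.03,0.03,-0.009,0,0,-5,-1, 0.075,0.076,-0.009,0,0,-10,-1, 0.12,0.121,-0.009,0,0,-16,-1, 0.165,0.167,-0.009,0,0,-22,-1, 0.21,0.212,-0.009,0,0,-28,-1, 0.255,0.258,-0.009,0,0,-34,-1, 0.3,0.303,-0.009,0,0,-40,-1, 0.345,0.349,-0.009,0,0,-46,-1, 0.39,0.395,-0.009,0,0,-51,-1, 0.437,0.442,-0.009,0,0,-56,-1]'; python3 -c "
from h import *
st();print(rel([.495,-.083,.235],165))
from bench import nets
im,d=optics.get_image('top');cv2.imwrite('pics/top1.png',im)
im,d=optics.get_image('side');cv2.imwrite('pics/side1.png',im)"
```

```text
time_s: 1.65
position: [0.4884, -0.0958, 0.2361]
eef_rot: [0.001, 0.131, 0.991, 0.0]
wrist_force: [1.6, -0.4, 0.6]
finger_gap: 0.0877
{'time_s': 1.65, 'joints': [0.2018, 0.0562, -0.355, -0.0001, -1.1583, -0.4642], 'position': [0.4884, -0.0958, 0.2361], 'wrist_force': [1.6338, -0.4213, 0.6452], 'wrist_torque': [-0.0809, -0.1177, -0.0377], 'finger_gap': 0.0877}
(array([-0.0031,  0.0141,  0.0011]), array([ 0. ,  0.1, -0. ]), np.float64(165.0))
```

View pics/side1.png

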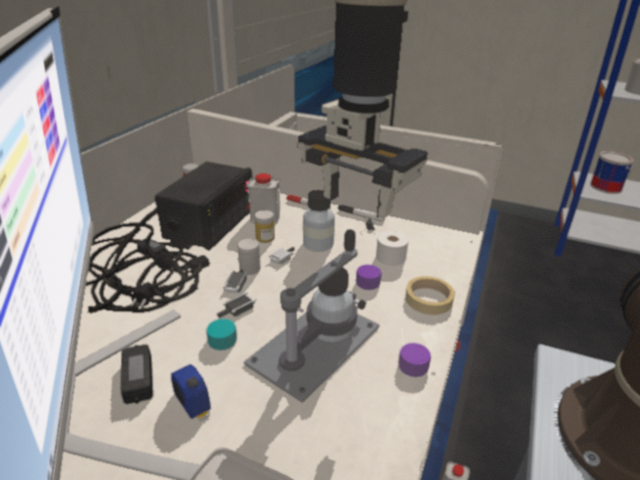

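The side picture shows the open fingers at about (333,185) and (380,205), above the knob at (350,240). I'll go down over it and close part of the way.

```bash
python3 -m crank '[-0.003,0.014,0.001,0,0,0,-1, -0.003,0.014,0.03,0,0,0,-1, -0.003,0.014,0.06,0,0,0,-1, -0.003,0.014,0.074,0,0,0,0.3, -0.003,0.014,0.074,0,0,0,0.3, -0.003,0.014,0.074,0,0,0,0.3, -0.003,0.014,0.074,0,0,0,0.3]' 5; python3 -c "
from h import *
st()
im,d=optics.get_image('side');cv2.imwrite('pics/side2.png',cv2.resize(im[130:380,240:480],None,fx=2.4,fy=2.4))
h=np.array([.536,.069]);
a0=-1.832
for t in np.arange(0,1.41,.1):
    p=h+.155*np.array([np.cos(a0+t),np.sin(a0+t)]); print(round(np.degrees(t),1),*rel([*p,.162],165+np.degrees(t))[:2])
"
```

```text
time_s: 2.62
position: [0.4972, -0.0807, 0.1628]
eef_rot: [0.001, 0.129, 0.992, 0.001]
wrist_force: [0.5, 0.1, 0.4]
finger_gap: 0.0531
{'time_s': 2.625, 'joints': [0.2295, 0.1287, -0.4527, -0.0001, -0.9862, -0.4878], 'position': [0.4972, -0.0807, 0.1628], 'wrist_force': [0.5446, 0.0861, 0.3787], 'wrist_torque': [0.0507, 0.042, -0.0266], 'finger_gap': 0.0531}
0.0 [ 0.0011 -0.0003  0.0006] [0.1 0.1 0.2]
5.7 [-0.0144  0.0004  0.0006] [ 0.1  0.1 -5.5]
11.5 [-0.0297  0.0027  0.0007] [  0.1   0.2 -11.3]
17.2 [-0.0448  0.0065  0.0007] [  0.1   0.2 -17. ]
22.9 [-0.0593  0.0118  0.0008] [  0.1   0.2 -22.7]
28.6 [-0.0733  0.0185  0.0008] [  0.1   0.2 -28.4]
34.4 [-0.0865  0.0265  0.0009] [  0.    0.2 -34.2]
40.1 [-0.0989  0.0359  0.0009] [  0.    0.2 -39.9]
45.8 [-0.1103  0.0464  0.0009] [  0.    0.2 -45.6]
51.6 [-0.1205  0.058   0.001 ] [  0.    0.2 -51.4]
57.3 [-0.1296  0.0706  0.001 ] [  0.    0.2 -57.1]
63.0 [-0.1373  0.084   0.0011] [  0.    0.2 -62.8]
68.8 [-0.1437  0.0981  0.0011] [ -0.    0.2 -68.6]
74.5 [-0.1486  0.1128  0.0011] [ -0.    0.2 -74.3]
80.2 [-0.1521  0.1279  0.0012] [ -0.    0.2 -80. ]
```

View pics/side2.png

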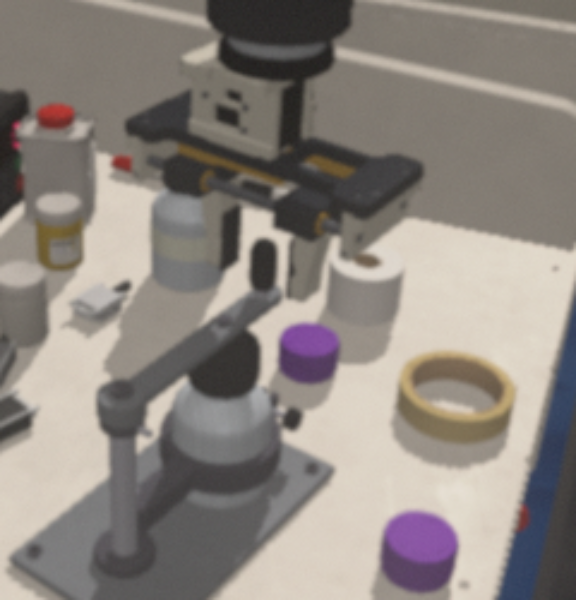

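The knob, at crop (263,265), sits between the fingers, whose tips are at (230,265) and (300,297). Now I'll swing it along the arc.

```bash
python3 -m crank '[0.001,0,0,0,0,0,0.3, 0.001,0,0,0,0,0,0.3, -0.014,0,0,0,0,-6,0.3, -0.03,0.003,0,0,0,-11,0.3, -0.045,0.006,0,0,0,-17,0.3, -0.059,0.012,0,0,0,-23,0.3, -0.073,0.018,0,0,0,-28,0.3, -0.0865,0.0265,0,0,0,-34,0.3, -0.099,0.036,0,0,0,-40,0.3, -0.11,0.046,0,0,0,-46,0.3]'; python3 -c "
from h import *
st()
im,d=optics.get_image('side');cv2.imwrite('pics/side3.png',cv2.resize(im[130:380,240:480],None,fx=2.4,fy=2.4))
h=np.array([.536,.069]);
a0=-1.832
for t in np.arange(.8,1.61,.1):
    p=h+.155*np.array([np.cos(a0+t),np.sin(a0+t)]); print(round(t,1),*rel([*p,.162],165+np.degrees(t))[:2])
"
```

```text
time_s: 3.92
position: [0.615, -0.0645, 0.1625]
eef_rot: [0.001, -0.27, 0.963, 0.0]
wrist_force: [-2.3, 0.8, -0.3]
finger_gap: 0.0305
{'time_s': 3.925, 'joints': [0.2108, 0.313, -0.2075, -0.0003, -1.049, 0.337], 'position': [0.615, -0.0645, 0.1625], 'wrist_force': [-2.3123, 0.8255, -0.2897], 'wrist_torque': [0.0398, 0.8082, -0.0211], 'finger_gap': 0.0305}
0.8 [0.0011 0.0003 0.0005] [-0.   0.1  0.9]
0.9 [-0.0144  0.0008  0.0005] [-0.1  0.1 -4.9]
1.0 [-0.0298  0.0029  0.0006] [ -0.1   0.1 -10.6]
1.1 [-0.0448  0.0065  0.0006] [ -0.1   0.1 -16.3]
1.2 [-0.0594  0.0116  0.0006] [ -0.1   0.1 -22.1]
1.3 [-0.0735  0.0182  0.0006] [ -0.1   0.1 -27.8]
1.4 [-0.0868  0.0261  0.0007] [ -0.1   0.1 -33.5]
1.5 [-0.0993  0.0353  0.0007] [ -0.1   0.1 -39.2]
1.6 [-0.1108  0.0457  0.0007] [ -0.1   0.1 -45. ]
```

View pics/side3.png

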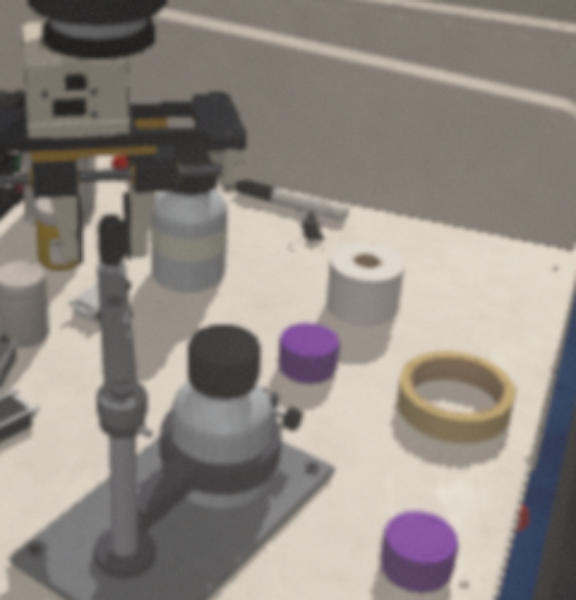

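The knob, at crop (112,240), follows between the fingers and the arm is at about 0.8 rad. I'll carry on to about 1.4, hold, then open and rise.

```bash
python3 -m crank '[-0.0145,0.001,0,0,0,-5,0.3, -0.03,0.003,0,0,0,-11,0.3, -0.045,0.0065,0,0,0,-16,0.3, -0.0595,0.0115,0,0,0,-22,0.3, -0.0735,0.018,0,0,0,-28,0.3, -0.087,0.026,0,0,0,-33,0.3, -0.093,0.031,0,0,0,-36,0.3, -0.093,0.031,0,0,0,-36,0.3, -0.093,0.031,0,0,0,-36,0.3]' && python3 -m crank '[0,0,0,0,0,0,-0.2, 0,0,0,0,0,0,-0.2, 0,0,-0.04,0,0,0,-0.5, 0,0,-0.08,0,0,0,-1, 0,0,-0.08,0,0,0,-1]' ; python3 -c "
from h import *
st()
im,d=optics.get_image('side');cv2.imwrite('pics/side4.png',cv2.resize(im[130:380,240:480],None,fx=2.4,fy=2.4))
im,d=optics.get_image('top');cv2.imwrite('pics/top4.png',im)"
```

```text
time_s: 5.1
position: [0.6792, 0.0113, 0.1626]
eef_rot: [0.001, -0.556, 0.831, -0.0]
wrist_force: [-0.1, -0.3, 0.3]
finger_gap: 0.0306
time_s: 5.72
position: [0.6808, 0.0113, 0.2469]
eef_rot: [0.004, -0.556, 0.831, -0.002]
wrist_force: [-0.3, -0.2, -0.5]
finger_gap: 0.0756
{'time_s': 5.725, 'joints': [0.3028, 0.352, 0.048, 0.0013, -1.2578, 0.8763], 'position': [0.6808, 0.0113, 0.2469], 'wrist_force': [-0.3064, -0.1903, -0.5079], 'wrist_torque': [-0.0497, 0.1788, -0.0304], 'finger_gap': 0.0756}
```

View pics/side4.png

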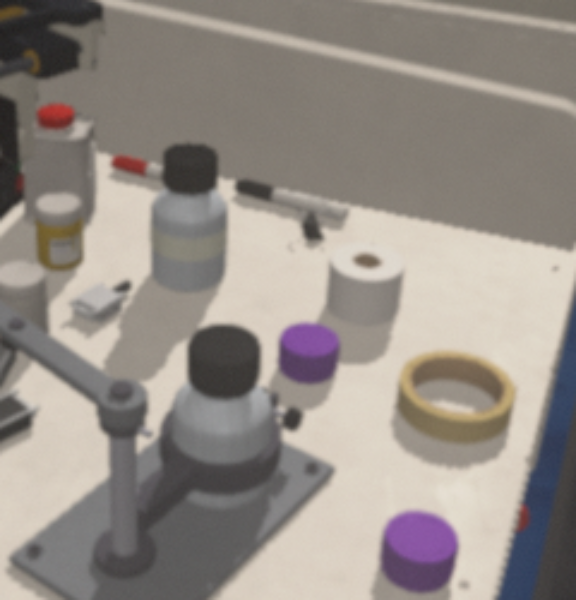

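View pics/top4.png

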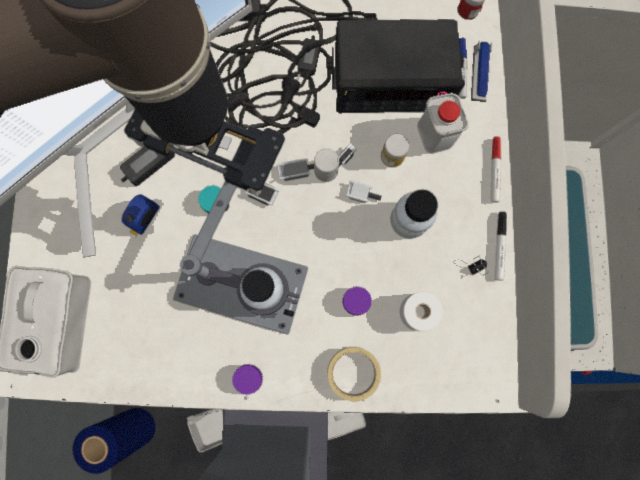

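The keeper is now clear: in the top view it runs from (190,265) up to about (230,180). The black cap lies bare at (262,286). I'll measure it accurately in both cameras.

Run:
```python
from h import *
im=cv2.imread("pics/top4.png"); g=im[255:315,230:295].max(2); m=(g<55).astype(np.uint8)
n,l,s,c=cv2.connectedComponentsWithStats(m); i=1+s[1:,4].argmax(); print(s[i],c[i]+[230,255])
cs,_=cv2.findContours((l==i).astype(np.uint8),0,1); e=cv2.fitEllipse(max(cs,key=len)); print(e)
cv2.imwrite("pics/c5.png",cv2.resize(im[245:325,220:310],None,fx=6,fy=6,interpolation=cv2.INTER_CUBIC))
print([ (t,nm,r) for t in [0] for nm,r in []])
from bench import nets
for cam,near in(("top",(260,287)),("side",(333,280))):
    for r in nets.mark_of(cam,"cap_center"):
        print(cam,r, atz(cam,r["location"],.115)) if np.hypot(*(np.array(r["location"])-near))<30 else 0
print(atz("top",c[i]+[230,255],.126), px("top",[.507,-.041,.13]),px("side",[.507,-.041,.13]))
```

```text
[ 13  16  31  31 752] [257.57845745 285.6981383 ]
((27.581533432006836, 30.701818466186523), (29.549785614013672, 30.5719051361084), 132.4232635498047)
[]
top {'location': [256.2, 287.5], 'score': 0.77} [ 0.50515957 -0.03553018  0.115     ]
top {'location': [255.9, 286.5], 'score': 0.49} [ 0.50678488 -0.03497907  0.115     ]
side {'location': [333.4, 283.4], 'score': 0.72} [ 0.50417103 -0.03072161  0.115     ]
[ 0.50731597 -0.0389618   0.126     ] [258.5542285  285.72557178] [334.36862812 272.55843634]
```

View pics/c5.png

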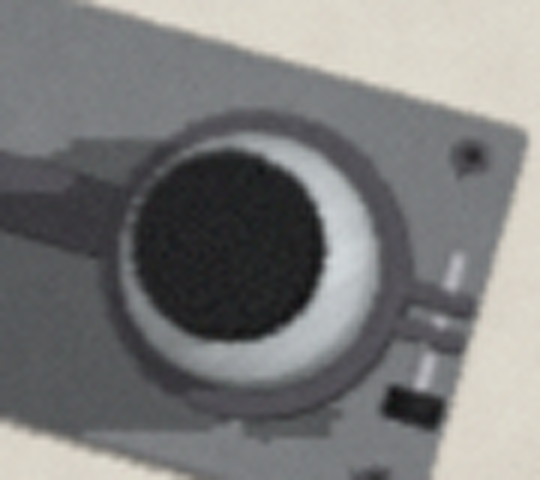

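```bash
python3 -c "
from h import *
print(rel([.5065,-.039,.235],200),rel([.5065,-.039,.102],200))"
```

```text
(array([0.112 , 0.1397, 0.0064]), array([ 0. ,  0. , 47.6]), np.float64(-112.4)) (array([0.1121, 0.1397, 0.1394]), array([ 0. ,  0. , 47.6]), np.float64(-112.4))
```

```bash
python3 -m crank '[0.02,0.025,0,0,0,8,-1, 0.045,0.056,0,0,0,17,-1, 0.075,0.093,0.003,0,0,27,-1, 0.1,0.125,0.006,0,0,37,-1, 0.112,0.14,0.006,0,0,47.6,-1, 0.112,0.14,0.006,0,0,47.6,-1, 0.112,0.14,0.006,0,0,47.6,-1]'; python3 -c "
from h import *
st()
print(rel([.5065,-.039,.235],200),rel([.5065,-.039,.102],200))"
```

```text
time_s: 6.8
position: [0.5066, -0.0388, 0.2351]
eef_rot: [0.0, -0.175, 0.985, 0.0]
wrist_force: [0.5, -0.3, 0.3]
finger_gap: 0.0877
{'time_s': 6.8, 'joints': [0.3105, 0.076, -0.3357, -0.0003, -1.159, 0.0411], 'position': [0.5066, -0.0388, 0.2351], 'wrist_force': [0.5459, -0.2932, 0.2987], 'wrist_torque': [0.0143, 0.072, -0.0029], 'finger_gap': 0.0877}
(array([ 0.0002, -0.0002,  0.0001]), array([0. , 0. , 0.1]), np.float64(-159.9)) (array([ 0.0002, -0.0002,  0.1331]), array([0. , 0. , 0.1]), np.float64(-159.9))
```

```bash
python3 -m crank '[0,0,0.03,0,0,0,-1, 0,0,0.065,0,0,0,-1, 0,0,0.1,0,0,0,-1, 0,0,0.12,0,0,0,-1, 0,0,0.133,0,0,0,-1, 0,0,0.133,0,0,0,-1]'; python3 -c "
from h import *
st()
im,d=optics.get_image('side');cv2.imwrite('pics/side6.png',cv2.resize(im[130:380,240:480],None,fx=2.4,fy=2.4))"
```

```text
time_s: 7.55
position: [0.5065, -0.0388, 0.1011]
eef_rot: [-0.001, -0.175, 0.985, -0.0]
wrist_force: [-0.1, -1.5, -0.6]
finger_gap: 0.088
{'time_s': 7.55, 'joints': [0.3106, 0.209, -0.518, -0.0003, -0.8459, 0.0421], 'position': [0.5065, -0.0388, 0.1011], 'wrist_force': [-0.0851, -1.5396, -0.5967], 'wrist_torque': [0.0167, 0.1797, -0.0038], 'finger_gap': 0.088}
```

View pics/side6.png

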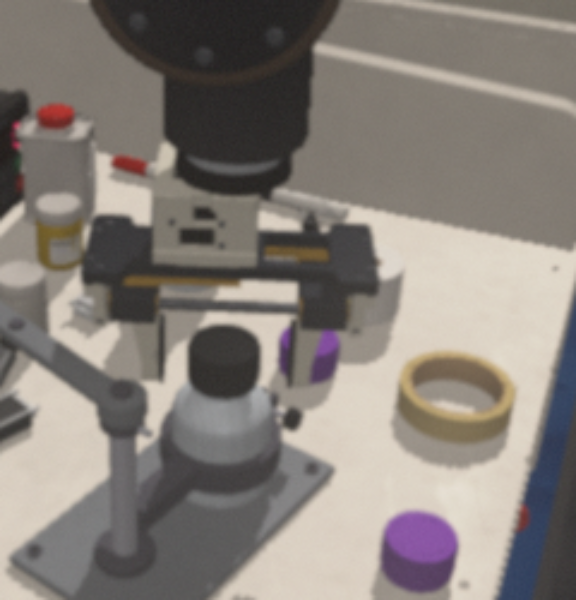

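The fingers at crop (150,350) and (300,355) straddle the cap at (224,360). Closing now.

```bash
python3 -m crank '[0,0,0,0,0,0,1, 0,0,0,0,0,0,1, 0,0,0,0,0,0,1, 0,0,0,0,0,0,1, 0,0,0,0,0,0,1, 0,0,0,0,0,0,1, 0,0,0,0,0,0,1, 0,0,0,0,0,0,1, 0,0,0,0,0,0,1, 0,0,0,0,0,0,1]' 30; python3 -c "
from h import *
st();print(rel([.5065,-.039,.102],200))"
```

```text
time_s: 8.85
position: [0.5072, -0.0387, 0.1022]
eef_rot: [-0.0, -0.175, 0.985, -0.0]
wrist_force: [-1.3, 1.8, 5.7]
finger_gap: 0.0519
{'time_s': 8.85, 'joints': [0.3106, 0.2075, -0.5169, 0.0002, -0.8465, 0.0419], 'position': [0.5072, -0.0387, 0.1022], 'wrist_force': [-1.3039, 1.8017, 5.7265], 'wrist_torque': [0.2938, 0.424, 0.0327], 'finger_gap': 0.0519}
(array([ 0.0007, -0.0001,  0.0002]), array([-0. , -0. ,  0.2]), np.float64(-159.8))
```

Gripped, with an opening of 52 mm. I'll try a small anticlockwise turn (negative about tool z).

```bash
python3 -m crank '[0,0,0,0,0,-3,1, 0,0,0,0,0,-6,1, 0,0,0,0,0,-9,1, 0,0,0,0,0,-12,1, 0,0,0,0,0,-12,1]'; python3 -c "
from h import *
st();print(rel([.5065,-.039,.102],200))"
```

```text
time_s: 9.48
position: [0.5073, -0.0387, 0.1022]
eef_rot: [0.0, -0.277, 0.961, -0.0]
wrist_force: [0.5, -0.2, 3.0]
finger_gap: 0.0517
{'time_s': 9.475, 'joints': [0.3105, 0.2076, -0.5168, 0.0004, -0.8463, 0.251], 'position': [0.5073, -0.0387, 0.1022], 'wrist_force': [0.4774, -0.2352, 2.9506], 'wrist_torque': [-0.1316, 0.0052, -0.0045], 'finger_gap': 0.0517}
(array([0.0008, 0.0002, 0.0002]), array([-0. , -0. , 12.2]), np.float64(-147.8))
```

It has turned 12° with no torque about z, past the 7° jam limit, so the thread is right-hand. I'll continue to 80°.

```bash
python3 -m crank '[0,0,0,0,0,-8,1, 0,0,0,0,0,-16,1, 0,0,0,0,0,-24,1, 0,0,0,0,0,-32,1, 0,0,0,0,0,-40,1, 0,0,0,0,0,-48,1, 0,0,0,0,0,-56,1, 0,0,0,0,0,-63,1, 0,0,0,0,0,-68,1, 0,0,0,0,0,-68,1]'; python3 -c "
from h import *
st();print(rel([.5065,-.039,.102],200))"
```

```text
time_s: 10.72
position: [0.5075, -0.0387, 0.1022]
eef_rot: [-0.0, 0.767, -0.642, 0.0]
wrist_force: [0.2, 0.5, 2.1]
finger_gap: 0.0519
{'time_s': 10.725, 'joints': [0.3105, 0.2077, -0.5167, 0.0004, -0.8461, 1.4362], 'position': [0.5075, -0.0387, 0.1022], 'wrist_force': [0.2193, 0.5015, 2.1421], 'wrist_torque': [0.0039, -0.0033, 0.022], 'finger_gap': 0.0519}
(array([0.0001, 0.001 , 0.0002]), array([-0. , -0. , 80.1]), np.float64(-79.9))
```

Turned 80° with no jam. I'll lift a little first, watching the force.

```bash
python3 -m crank '[0,0,-0.002,0,0,0,1, 0,0,-0.004,0,0,0,1, 0,0,-0.006,0,0,0,1, 0,0,-0.008,0,0,0,1]'; python3 -c "
from h import *
st()"
```

```text
time_s: 11.22
position: [0.5073, -0.0387, 0.1103]
eef_rot: [0.0, 0.766, -0.642, 0.0]
wrist_force: [0.0, -0.2, -0.5]
finger_gap: 0.0517
{'time_s': 11.225, 'joints': [0.3105, 0.1976, -0.5073, 0.0003, -0.8659, 1.4358], 'position': [0.5073, -0.0387, 0.1103], 'wrist_force': [0.018, -0.1619, -0.4521], 'wrist_torque': [-0.154, 0.1325, -0.029], 'finger_gap': 0.0517}
```

It came up 8 mm with only the cap's weight on the wrist. Lifting on.

```bash
python3 -m crank '[0,0,-0.01,0,0,0,1, 0,0,-0.025,0,0,0,1, 0,0,-0.04,0,0,0,1, 0,0,-0.055,0,0,0,1, 0,0,-0.07,0,0,0,1, 0,0,-0.085,0,0,0,1, 0,0,-0.098,0,0,0,1, 0,0,-0.105,0,0,0,1, 0,0,-0.105,0,0,0,1, 0,0,-0.105,0,0,0,1]'; python3 -c "
from h import *
st()
im,d=optics.get_image('side');cv2.imwrite('pics/side7.png',cv2.resize(im[80:380,240:480],None,fx=2,fy=2))
im,d=optics.get_image('top');cv2.imwrite('pics/top7.png',im)"
```

```text
time_s: 12.48
position: [0.507, -0.0387, 0.2147]
eef_rot: [0.0, 0.766, -0.642, -0.0]
wrist_force: [-0.9, 0.7, -0.7]
finger_gap: 0.052
{'time_s': 12.475, 'joints': [0.3105, 0.0924, -0.3658, -0.0, -1.1136, 1.4358], 'position': [0.507, -0.0387, 0.2147], 'wrist_force': [-0.8946, 0.7491, -0.7031], 'wrist_torque': [-0.062, 0.1506, -0.0036], 'finger_gap': 0.052}
```

View pics/side7.png

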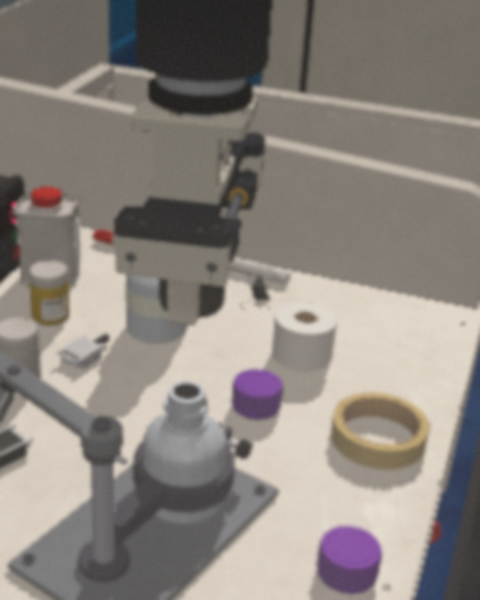

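View pics/top7.png

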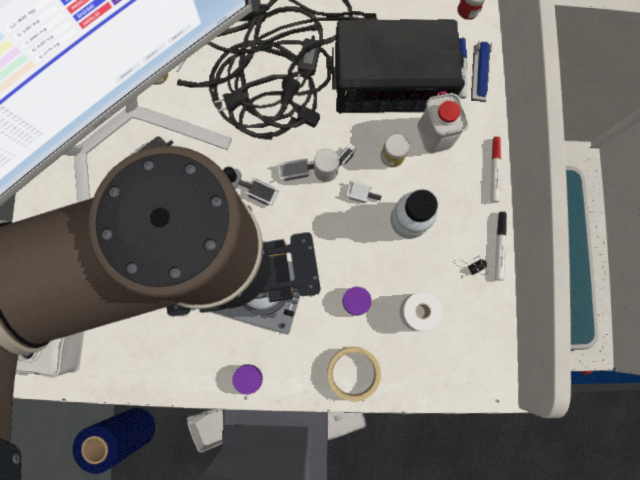

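The side picture shows the open mouth at crop (186,390) and the black cap upright between the fingers at (205,295), above it. The keeper arm points away to the left from its boss at (100,430). The jars and the roll have not moved. Handing in.

```bash
python3 -c "
from bench import workorder
print(workorder.hand_in())
from h import *
st()"
```

```text
the job is handed in; nothing more can be done
None
the job is handed in; nothing more can be done
```

I swung the keeper arm clear, unscrewed the clamped bottle's cap and lifted it off. I handed in still holding it above the mouth, at about 12.5 s on the robot's clock; hand-in reports no verdict.

- **Keeper arm:** I moved it by its knob to about 1.4 rad, estimated from where the gripper left the knob. The pictures show it well clear of the bottle.
- **Thread:** It is right-hand. The first try, anticlockwise, turned freely past the 7° jam limit, and I stopped at 80°. The cap then lifted off with only its own weight on the wrist.
- **Cap at the end:** It is gripped at 30 N with a 52 mm finger opening. Its underside is about 88 mm above the mouth, upright and straight above the bottle to within a few millimetres.
- **Bystanders:** The jars and the label roll look unmoved in the last pictures.

No check failed. The networks' cap position was a few millimetres off my own measurement from the top picture; I used my own, and the grip fitted. I could not read the arm's state after hand-in.

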